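# Put the valve plate away in the push-latch case

## Robot

A 7-joint arm with a two-finger parallel gripper is mounted at the origin on the work surface. World frame = base frame: x ahead of the robot, y to its left, z up, the work surface at z = 0. Lengths are in m, angles in rad, forces in N, time in s.
With the tool pointing down it reaches from about 0.4 to 0.85 m from the base axis. Payload 10.4 kg.
Tool frame: the origin (TCP) lies on the centre line of the jaws, within the pads' length; the fingertips stand 8 mm ahead of it and the grasp point (between the pads) lies 11 mm behind it (r.finger_overhang is the distance from the TCP to the fingertips, in m); z points along the fingers, y is the line along which they close (so a half turn about z gives the same grasp; the last joint's range is limited). The gripper opens to 87 mm and grips with 3 to 60 N. Pads are 19 mm wide; open, the fingers measure 117 mm over their backs; the gripper's body (75 mm by 190 mm) begins 51 mm behind the grasp point.
Start: joints at [1.261, 0.332, -0.065, 1.46, 0.022, 1.35, -0.088], TCP at [0.177, -0.599, 0.231] pointing down, gripper open.
Joint ranges: [-2.6, 2.6], [-0.5, 2.12], [-1.47, 1.34], [0.16, 2.42], [-1.27, 4.41], [0.06, 2.06], [-2.6, 2.6]. Speed limits (rad/s): [2.22, 2.22, 2.79, 2.79, 3.14, 3.14, 3.14].

## Interface

Orientations are given as a unit quaternion [x, y, z, w].
In Python, from bench import r, vision gives the robot as it stands.
- The arm moves only by the tool drive_tool, never from a script. Its argument "series" is a list of rows, each a list of 2 entries, a list of its own where there are three numbers: the shift along the world's x, y, z in cm, then the turn about the world's z in degrees. A call has exactly 10 rows; each row shifts and turns the commanded pose from where the row before left it; what a row does not reach is not made up. A row lasts 1/8 s, in which the tool goes at most 62.5 mm and 10.7 degrees, less where a joint would pass 70% of its speed; a pose out of reach is approached as far as the arm can. A call with a gripper value outside its range is refused whole. "hand" is the closure, from 0 (fully open) to 1 (shut), set as the call begins (left out, the last holds). The fingers move at their own pace and stop on an object; "newtons" is the grip in N (left out, the last holds). Time passes only in rows, so rows that do not move let the fingers close, or fill a call up. It gives the time, the measured TCP pose, the force, the opening and the grip force at its end, in the units of the state.
- r.read_state(): the state, without advancing time (a new reading comes with each control period).
- vision.camera(name): name is "side" or "top" or "wrist"; returns a dict with "color" (480x640x3 uint8, red, green, blue), "intrinsics" (3x3 intrinsics, pixels), "R" (3x3) and "t" (3): a world point X has camera coordinates R X + t; the wrist camera has in their place "mount" (4x4, takes a point from camera to tool coordinates, whose origin is the TCP and whose axes are the flange's). Camera axes: x right, y down, z forward; pixel columns grow to the right and rows downward; lengths in m; the calibration is good to about 2 mm. A picture is of the moment at which its call begins: read the wrist's pose just before it. There is no depth.
- r.close_job(): hands the job in; it is judged then, once.
The state is a dict: "time": time; "joint_positions": joint angles; "joint_vel": joint speeds; "joint_torque": joint torques, N m; "ee_pos": TCP position; "eef_rot": TCP orientation; "ft_force": force on the tool from outside, world axes, zero at the start; "torque": the same for the moment, N m; "width": finger opening in m; "grip_force": force on a finger pad.
Only numpy, scipy, OpenCV 4.12 (cv2) and the standard library are available. Lean on these libraries where they do the work, as an engineer would, in place of code of your own. Each camera call takes 0.05 s, during which the arm holds its last target. There are 200 camera calls.

## Task

Put the large slotted bronze valve plate away in the grey steel case: press the front of its lid down to the stop and let go so that the push-push latch frees it, swing the lid up, and lay the plate flat on the case's floor without dropping it. Then swing the lid back down and press its front to the stop once more so that it stays latched when you let go. Leave the other things on the bench where they are.

Things in the scene. Friction and masses are not known exactly. Their poses are not given: they have to be found in the camera images.
- case: Open grey steel case bolted to the bench, 176 mm (its x) by 206 mm (its y), walls 8 mm. Origin: centre of its underside; its front (the lid's free edge) faces its -x, z up. Heights above the bench: floor 6 mm, front wall 68, sides 70, back 80. Inside 160 by 190 mm. A 5 mm pin on the front wall's inside, 63 mm up, juts 17 mm inward near the middle: lay the plate clear of it.
- lid (a joint): Lid angle about its hinge, rad. 0: latched, level; -0.086: pressed to the stop; 1.85: fully open. When latched, pressing the front to the stop and letting go frees it and a spring lifts it to about 0.45. To latch it, swing it down, press to the stop, let go: it rises to 0 and stays; short of the stop it is not latched and rises again. Pressing a latched lid frees it.
- lid_edge (a point): Middle of the lid's front free edge, on its upper face; moves with the lid; x points along the lid to the hinge, z out of its upper face. The lid is an aluminium plate 206 mm wide, 4 mm thick, 200 mm from hinge to edge; its front lip overhangs the front wall by 24 mm. Pressing it takes 3 to 5 N; the stop is 17 mm down at the edge.
- lid_hinge (a point): Middle of the hinge line, fixed: 88 mm behind the case's centre (case +x), 86 mm above the bench, parallel to the case's y, level with the lid's underside when latched. Above 0.45 rad hinge friction (0.2 N m) holds the lid wherever it is put. A latch wire and plate, 50 mm wide, hang 50 mm below the lid 148 to 163 mm from the hinge, mid-width.
- plate_center (a point): Centre, half-way up, of the valve plate: a flat bronze ring lying on the bench, 110 mm outside diameter, 60 mm hole, 12 mm thick (so its rim is 25 mm wide between hole and outside), with seven dark kidney marks round its upper face; about 0.45 to 0.66 kg. z is its axis. It can be pinched across the rim anywhere round it, one finger in the hole.
- sleeve_center (a point): Centre of a plain steel sleeve standing near the plate, 42 mm diameter, 60 mm tall. Bystander.
- bolt_center (a point): Centre of a dark hexagon bolt standing on its head near the plate, head 34 mm across, 60 mm tall. Bystander.
- cleaner_center (a point): Centre of a red spray can standing beside the case, 64 mm diameter, 165 mm tall. Bystander.
- washer_center (a point): Centre of a small plain bronze thrust washer lying on the bench beside the case, 70 mm outside diameter, 44 mm hole, 10 mm thick. Bystander, not the plate.
- spring_center (a point): Centre of a steel coil spring standing on end at the back, 38 mm diameter, 90 mm tall. Bystander.
- plate: The same valve plate as a body; origin at the centre of its underside.
Mind the look-alikes: they are no part of the job. What is shaped like the plate but green is not meant.

How it is judged:
On the way, in this order (a step that is already met when the one before it is completed fails the run):
1. the latch has let go and the lid has risen (value of joint lid above 0.25 rad), for 0.2 s.
2. the plate lies flat on the case's floor, released, the lid swung up (x of plate_center in the frame of case between -0.032 and 0.032 m and y of plate_center in the frame of case between -0.046 and 0.046 m and z of plate_center in the frame of case below 0.022 m and angle between plate_center's own z axis and vertical below 0.12 rad and contact force between the fingers and plate below 0.05 N and value of joint lid above 0.6 rad), for 0.2 s.
At the end, for the whole second after the job is handed in: Lid latched: within 0.03 rad of its latched angle, at rest, nothing pressing it. The valve plate lies on the case's floor, released, at rest: tilted under 0.12 rad, centre under 22 mm up, within 32 mm (case x) and 46 mm (case y) of the case's middle (x of plate_center in the frame of case between -0.032 and 0.032 m and y of plate_center in the frame of case between -0.046 and 0.046 m and z of plate_center in the frame of case below 0.022 m and angle between plate_center's own z axis and vertical below 0.12 rad and contact force between the fingers and plate below 0.05 N and value of joint lid between -0.03 and 0.03 rad and velocity of joint lid between -0.05 and 0.05 rad/s and linear speed of plate below 0.02 m/s); the robot touches nothing.
It fails at once if another loose thing on the bench is shifted by more than 30 mm or knocked over (distance of any of sleeve_center, bolt_center, cleaner_center, washer_center, spring_center from where it was at the start of the episode above 0.03 m or angle between any of sleeve_center, bolt_center, cleaner_center, washer_center, spring_center's own z axis and vertical above 0.6 rad).
It fails at once if the valve plate is dropped (falls free of the fingers, faster than 0.8 m/s) (contact force between the fingers and plate below 0.05 N and linear speed of plate above 0.8 m/s).
It also fails if it takes over 70 s, if anything falls off the work surface, if the arm or the gripper's body presses on something with over 40 N, if the wrist force passes 120 N, or if a joint passes its speed limit or range.

## Working session

There is one attempt and no reset: what is moved stays moved. The work goes in short steps, Python scripts to look and compute and a tool call to move; the robot and the scene stay as the last step left them, time stands still between calls to the robot, and variables do not carry over. Pictures are saved under pics/ and viewed, at most 11 in all, crops included, and the job is handed in when it is done.

Besides the shell and the picture viewer there is one more tool, called after ">>>" as name(argument=value, ...), one argument or row to a line, values as JSON. drive_tool: Moves the arm, as the interface text tells. Its arguments: {"type":"object","properties":{"series":{"type":"array"},"hand":{"type":"number"},"newtons":{"type":"number"}},"required":["series"]}

```bash
mkdir -p pics; ls; python3 - <<'E'
from bench import r,vision
import cv2
s=r.read_state();print({k:s[k] for k in('time','ee_pos','eef_rot','width')})
for n in('top','side'):
    c=vision.camera(n);cv2.imwrite(f'pics/{n}0.png',c['color'][:,:,::-1]);print(n,c['intrinsics'],c['R'],c['t'])
E
```

```text
pics
{'time': 0.0, 'ee_pos': array([ 0.17667494, -0.5991185 ,  0.22974646]), 'eef_rot': array([ 9.89736376e-01,  1.42903418e-01, -1.38650145e-04, -7.07523982e-04]), 'width': 0.08691202415986736}
top [[588.1869802    0.         317.00205068]
 [  0.         588.1869802  249.63958368]
 [  0.           0.           1.        ]] [[ 0.02769281 -0.9995981  -0.00606212]
 [-0.98856225 -0.02648667 -0.14846932]
 [ 0.14824908  0.01010431 -0.98889843]] [-0.01406687  0.55955388  1.27841429]
side [[511.51634178   0.         327.2826195 ]
 [  0.         511.51634178 240.38672768]
 [  0.           0.           1.        ]] [[ 0.98892471 -0.14741379 -0.01723627]
 [-0.11266826 -0.67004464 -0.73372068]
 [ 0.09661148  0.7275365  -0.67923256]] [-0.55692599  0.11476951  1.0187539 ]
```

View pics/top0.png

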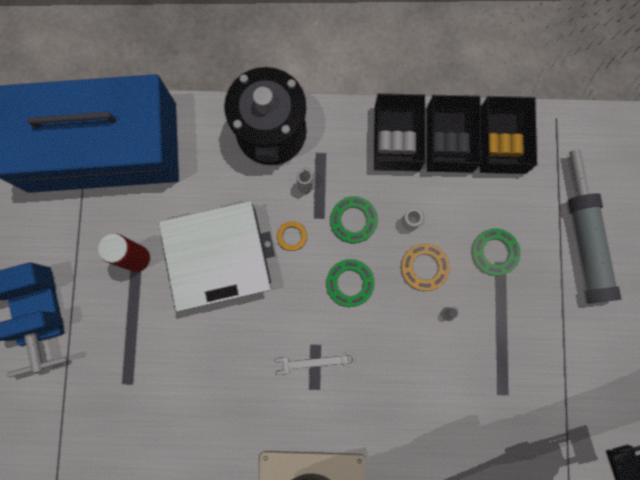

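View pics/side0.png

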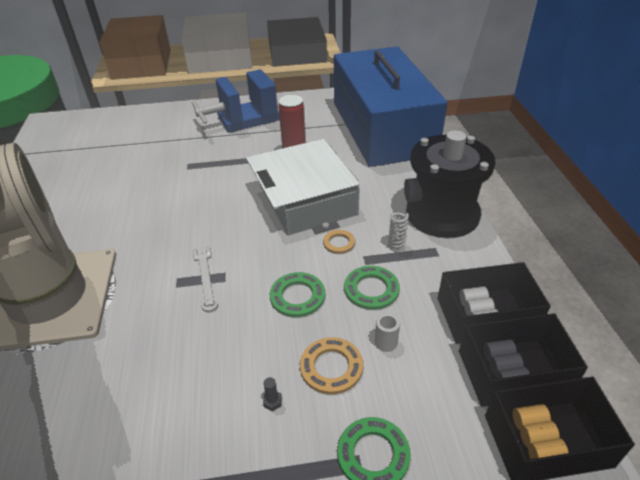

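The bronze slotted ring in the top view at (425,267) is large and has dark kidneys, so it fits the description. The small plain bronze ring at (292,236) is the washer. The rings at (353,220), (350,283) and (496,252) are green, so they are not meant. I'll confirm with a crop and measure.

```bash
cat > h.py <<'E'
import numpy as np,cv2
from bench import r,vision
def ray(c,u,v,z):
    K,R,t=c['intrinsics'],c['R'],c['t']
    d=R.T@np.linalg.inv(K)@[u,v,1.];o=-R.T@t
    return o+d*(z-o[2])/d[2]
def proj(c,X):
    p=c['K' if 'K' in c else 'intrinsics']@(c['R']@np.asarray(X)+c['t']);return p[:2]/p[2]
def wristcam():
    s=r.read_state();c=vision.camera('wrist')
    from scipy.spatial.transform import Rotation as Ro
    T=np.eye(4);T[:3,:3]=Ro.from_quat(s['eef_rot']).as_matrix();T[:3,3]=s['ee_pos']
    M=np.linalg.inv(T@c['mount']);c['R']=M[:3,:3];c['t']=M[:3,3];return c
E
python3 - <<'E'
from h import *
c=vision.camera('top');s=vision.camera('side')
im=c['color'][:,:,::-1]
cv2.imwrite('pics/crop1.png',np.hstack([cv2.resize(im[190:330,140:310],None,fx=2.4,fy=2.4,interpolation=2),cv2.resize(im[190:330,340:490],None,fx=2.4,fy=2.4,interpolation=2)]))
hsv=cv2.cvtColor(c['color'],cv2.COLOR_RGB2HSV)
m=cv2.inRange(hsv,(8,90,80),(25,255,255))
n,l,st,ce=cv2.connectedComponentsWithStats(m)
for i in range(1,n):
    if st[i,4]>100: print(st[i],ce[i])
m2=m.copy();m2[:,:395]=0;m2[:, 460:]=0;m2[:230]=0;m2[300:]=0
hull=cv2.convexHull(cv2.findNonZero(m2));e=cv2.fitEllipse(hull);print(e,'plate',ray(c,*e[0],.012))
for n,p,z in [('sleeve',(414,218),.06),('bolt',(449,313),.05),('can',(113,247),.165),('washer',(292,236),.01),('spring',(305,177),.09)]:print(n,ray(c,*p,z).round(3))
P=[(160,221),(253,203),(271,290),(176,311)]
Q=np.array([ray(c,*p,.09) for p in P]);print(Q.round(4));print([np.linalg.norm(Q[i]-Q[(i+1)%4]) for i in range(4)])
S=np.array([ray(s,*p,.09) for p in [(247,160),(319,143),(358,184),(275,208)]]);print(S.round(4),[np.linalg.norm(S[i]-S[(i+1)%4]) for i in range(4)])
E
```

```text
[489 133  35  21 673] [505.69242199 143.00594354]
[277 221  30  30 425] [291.38117647 235.53882353]
[402 244  47  47 920] [424.58043478 267.46413043]
((424.9267272949219, 266.8583679199219), (46.53818130493164, 47.610748291015625), 118.5111083984375) plate [ 0.53105048 -0.24591679  0.012     ]
sleeve [ 0.634 -0.213  0.06 ]
bolt [ 0.426 -0.292  0.05 ]
can [0.536 0.416 0.165]
washer [0.595 0.06  0.01 ]
spring [0.714 0.032 0.09 ]
[[0.6065 0.3447 0.09  ]
 [0.6519 0.1436 0.09  ]
 [0.4625 0.0967 0.09  ]
 [0.4123 0.2974 0.09  ]]
[np.float64(0.20621419380604714), np.float64(0.19512366496169836), np.float64(0.20692691601682126), np.float64(0.19987923292960694)]
[[0.416  0.2855 0.09  ]
 [0.5933 0.3295 0.09  ]
 [0.6554 0.1482 0.09  ]
 [0.4681 0.0953 0.09  ]] [np.float64(0.18269454882197303), np.float64(0.19156447625867518), np.float64(0.19457933623949683), np.float64(0.19722806467309326)]
```

View pics/crop1.png

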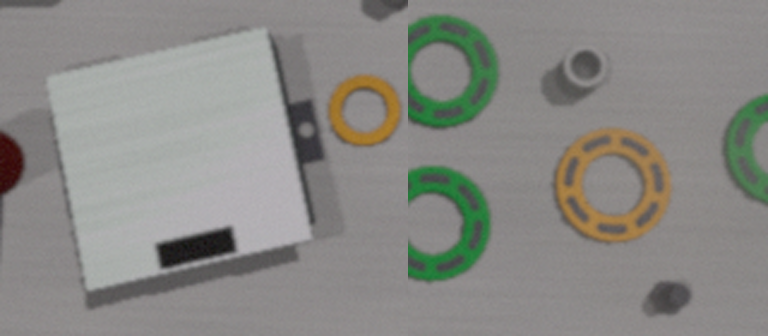

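The crop confirms it: the bronze ring with seven dark kidneys (right half, about (613,185)) is the plate, and the plain washer sits beside the case. In the top view the lid corners are (160,221), (253,203), (271,290) and (176,311), which give 206 by 197 mm and match the stated size.

The case yaw is about 13.6°, its centre is near (0.545, 0.223) and the front-edge middle is near (0.437, 0.197). Next I'll go above the lid front.

>>> drive_tool(
  series=[
    [[2.4,4,0],-2.8],
    [[2.4,4,0],0],
    [[2.4,4,0],0],
    [[2.4,4,0],0],
    [[2.4,4,0],0],
    [[2.4,4,0],0],
    [[2.4,4,0],0],
    [[2.4,4,0],0],
    [[2.4,4,0],0],
    [[2.4,4,0],0],
  ],
  hand=1,
  newtons=20,
)

```text
time: 1.45
ee_pos: [0.4173, -0.1981, 0.2306]
eef_rot: [0.993, 0.119, 0.0, 0.0]
ft_force: [-0.0, -1.1, -0.1]
width: 0.0018
grip_force: 0.0
```

>>> drive_tool(
  series=[
    [[0.3,4,0],0],
    [[0.3,4,0],0],
    [[0.3,4,0],0],
    [[0.3,4,0],0],
    [[0.3,4,0],0],
    [[0.3,4,-1],0],
    [[0.3,4,-2],0],
    [[0.3,4,-2],0],
    [[0.4,4,-2],0],
    [[0.4,4,-2],0],
  ],
)

```text
time: 2.7
ee_pos: [0.449, 0.2015, 0.14]
eef_rot: [0.993, 0.118, 0.0, 0.0]
ft_force: [0.6, -0.7, 0.6]
width: 0.0003
grip_force: 0.0
```

>>> drive_tool(
  series=[
    [[0,0,-1.5],0],
    [[0,0,-1.5],0],
    [[0,0,-1],0],
    [[0,0,-0.4],0],
    [[0,0,-0.4],0],
    [[0,0,-0.4],0],
    [[0,0,-0.3],0],
    [[0,0,0],0],
    [[0,0,0],0],
    [[0,0,0],0],
  ],
)

```text
time: 3.95
ee_pos: [0.4488, 0.2008, 0.0857]
eef_rot: [0.993, 0.119, 0.0, -0.0]
ft_force: [0.8, -0.9, 1.2]
width: 0.0005
grip_force: 0.5
```

>>> drive_tool(
  series=[
    [[0,0,-0.2],0],
    [[0,0,-0.2],0],
    [[0,0,-0.2],0],
    [[0,0,0],0],
    [[0,0,0],0],
    [[0,0,0],0],
    [[0,0,0],0],
    [[0,0,0],0],
    [[0,0,0],0],
    [[0,0,0],0],
  ],
)

```text
time: 5.2
ee_pos: [0.4492, 0.201, 0.0818]
eef_rot: [0.993, 0.119, 0.001, 0.001]
ft_force: [-11.2, -5.8, 36.0]
width: 0.0003
grip_force: 18.1
```

Stop reached. Letting go.

>>> drive_tool(
  series=[
    [[0,0,0.5],0],
    [[0,0,2],0],
    [[0,0,3],0],
    [[0,0,3],0],
    [[-1,0,3],0],
    [[-2,0,3],0],
    [[-1,0,2],0],
    [[0,0,0],0],
    [[0,0,0],0],
    [[0,0,0],0],
  ],
)

```text
time: 6.45
ee_pos: [0.4087, 0.2003, 0.2438]
eef_rot: [0.993, 0.119, -0.001, -0.0]
ft_force: [-0.4, -0.7, -0.4]
width: 0.0004
grip_force: 0.0
```

```bash
python3 - <<'E'
from h import *
s=r.read_state();print(s['ee_pos'],s['ft_force'])
a=vision.camera('top')['color'];b=vision.camera('side')['color']
im=np.hstack([cv2.resize(a[150:330,90:330],(480,360)),cv2.resize(b[90:250,200:400],(450,360))])[:,:,::-1]
cv2.imwrite('pics/open1.png',cv2.resize(im,(800,310)))
E
```

```text
[0.40868824 0.20029983 0.24375159] [-0.39641273 -0.6711119  -0.42840109]
```

View pics/open1.png

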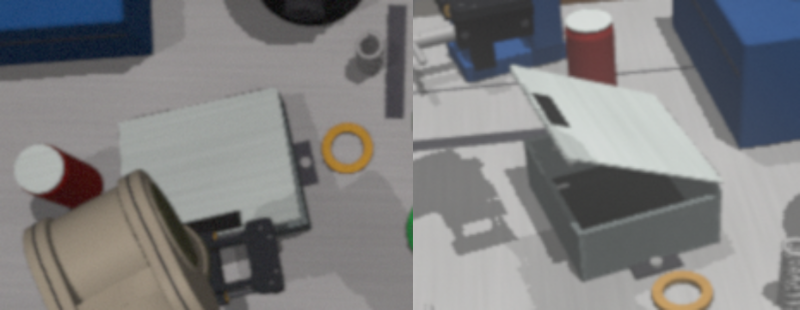

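The lid has sprung up to about 0.45 rad. Next I'll move in front of its edge, off-centre at case y = -60 mm to clear the latch wire. I'll also compute the arc increments.

>>> drive_tool(
  series=[
    [[0.5,-2.3,0],0],
    [[0.6,-2.3,0],0],
    [[0.5,-2.2,0],0],
    [[0,0,-3],0],
    [[0,0,-3],0],
    [[0,0,-2.8],0],
    [[0,0,-1],0],
    [[0.9,0.2,0],0],
    [[0.9,0.2,0],0],
    [[0.9,0.2,0],0],
  ],
)

```text
time: 7.8
ee_pos: [0.4532, 0.1388, 0.1474]
eef_rot: [0.993, 0.119, 0.001, -0.0]
ft_force: [0.5, 0.6, 0.2]
width: 0.0005
grip_force: 0.0
```

```bash
cat >> h.py <<'E'
yaw=np.radians(13.6);C=np.array([.545,.2234]);ex=np.array([np.cos(yaw),np.sin(yaw)]);ey=np.array([-ex[1],ex[0]])
def W(x,y,z): return np.r_[C+x*ex+y*ey,z]
def inc(P): return (np.diff(np.vstack([r.read_state()['ee_pos'],P]),axis=0)*100).round(1).tolist()
def case(p): d=np.asarray(p)[:2]-C;return np.r_[d@ex,d@ey,p[2]]
E
python3 - <<'E'
from h import *
s=r.read_state();print(case(s['ee_pos']),s['ft_force'])
th=np.linspace(.5,1.83,20)
P=[W(.088-.2*np.cos(t)-.0095,-.06,.086+.2*np.sin(t)-.027+.008*i/20) for i,t in enumerate(th)]
print(inc(P),np.array(P)[[0,9,-1]])
E
```

```text
[-0.10912397 -0.06063229  0.14736982] [0.52943862 0.61263883 0.22252232]
[[1.2, 0.3, 0.8], [0.7, 0.2, 1.2], [0.8, 0.2, 1.2], [0.9, 0.2, 1.1], [0.9, 0.2, 1.1], [1.0, 0.2, 1.0], [1.1, 0.3, 0.9], [1.1, 0.3, 0.8], [1.2, 0.3, 0.8], [1.2, 0.3, 0.7], [1.2, 0.3, 0.6], [1.3, 0.3, 0.5], [1.3, 0.3, 0.4], [1.3, 0.3, 0.3], [1.3, 0.3, 0.2], [1.4, 0.3, 0.1], [1.4, 0.3, 0.0], [1.4, 0.3, -0.1], [1.3, 0.3, -0.2], [1.3, 0.3, -0.3]] [[0.46481226 0.14226967 0.15488511]
 [0.55246813 0.16347586 0.24348244]
 [0.68523231 0.19559489 0.25991888]]
```

>>> drive_tool(
  series=[
    [[1.2,0.3,0.8],0],
    [[0.7,0.2,1.2],0],
    [[0.8,0.2,1.2],0],
    [[0.9,0.2,1.1],0],
    [[0.9,0.2,1.1],0],
    [[1.0,0.2,1.0],0],
    [[1.1,0.3,0.9],0],
    [[1.1,0.3,0.8],0],
    [[1.2,0.3,0.8],0],
    [[1.2,0.3,0.7],0],
  ],
)

```text
time: 9.05
ee_pos: [0.5537, 0.1637, 0.2432]
eef_rot: [0.993, 0.119, 0.0, -0.0]
ft_force: [-0.9, -0.5, -1.0]
width: 0.0006
grip_force: 0.3
```

>>> drive_tool(
  series=[
    [[1.2,0.3,0.6],0],
    [[1.3,0.3,0.5],0],
    [[1.3,0.3,0.4],0],
    [[1.3,0.3,0.3],0],
    [[1.3,0.3,0.2],0],
    [[1.4,0.3,0.1],0],
    [[1.4,0.3,0],0],
    [[1.4,0.3,-0.1],0],
    [[1.3,0.3,-0.2],0],
    [[1.2,0.3,-0.3],0],
  ],
)

```text
time: 10.3
ee_pos: [0.6844, 0.1937, 0.2574]
eef_rot: [0.993, 0.118, -0.0, -0.0]
ft_force: [-12.8, -2.2, 6.3]
width: 0.0006
grip_force: 7.7
```

```bash
python3 - <<'E'
from h import *
b=vision.camera('side')['color'];a=vision.camera('top')['color']
im=np.hstack([cv2.resize(a[120:330,90:370],(400,300)),cv2.resize(b[30:270,150:470],(400,300))])[:,:,::-1]
cv2.imwrite('pics/open2.png',im)
E
```

```text
(no output)
```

View pics/open2.png

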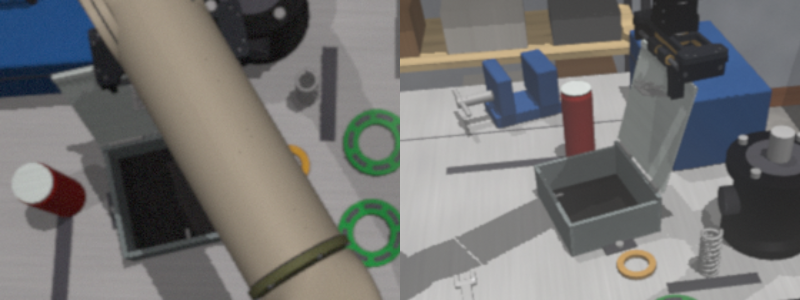

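The lid stands fully open. Now back off and go above the plate.

>>> drive_tool(
  series=[
    [[-3.9,-0.9,0],0],
    [[-3.9,-0.9,0],0],
    [[-0.8,-5,0],0],
    [[-0.8,-6,0],0],
    [[-0.8,-6,0],0],
    [[-0.8,-6,-1],0],
    [[-0.8,-6,-1],0],
    [[-0.8,-6,-1],0],
    [[-0.8,-6,-1],0],
    [[-0.8,-5,-1],0],
  ],
  hand=0.45,
)

```text
time: 11.65
ee_pos: [0.5415, -0.2877, 0.2075]
eef_rot: [0.993, 0.118, 0.0, 0.001]
ft_force: [1.8, 0.6, -0.5]
width: 0.0478
grip_force: 0.0
```

>>> drive_tool(
  series=[
    [[-0.1,-0.2,-1],0],
    [[0,0,-1],0],
    [[0,0,-1],0],
    [[0,0,-1],0],
    [[0,0,-1],0],
    [[0,0,0],0],
    [[0,0,0],0],
    [[0,0,0],0],
    [[0,0,0],0],
    [[0,0,0],0],
  ],
)

```text
time: 12.9
ee_pos: [0.5408, -0.2866, 0.1577]
eef_rot: [0.993, 0.119, 0.0, 0.0]
ft_force: [0.8, 0.0, -0.2]
width: 0.0479
grip_force: 0.0
```

```bash
python3 - <<'E'
from h import *
c=wristcam();s=r.read_state();print(s['ee_pos'],s['width'])
im=c['color'][:,:,::-1].copy()
hsv=cv2.cvtColor(c['color'],cv2.COLOR_RGB2HSV)
m=cv2.inRange(hsv,(8,90,60),(25,255,255))
pts=cv2.findNonZero(m);print(cv2.boundingRect(pts))
W3=np.array([ray(c,*p[0],.012)[:2] for p in cv2.convexHull(pts)],np.float32)
print(cv2.minEnclosingCircle(W3),W3.min(0),W3.max(0))
# predicted plate ring and rim pinch
for a in np.linspace(0,2*np.pi,60):
    p=proj(c,[.531+.055*np.cos(a),-.246+.055*np.sin(a),.012]);cv2.circle(im,tuple(int(v) for v in p),2,(255,0,0),-1)
cv2.imwrite('pics/wrist1.png',im)
E
```

```text
[ 0.54084135 -0.28653082  0.15766106] 0.047846595872170175
(187, 156, 421, 255)
((0.45198729634284973, -0.38455647230148315), 0.21292272210121155) [ 0.33348244 -0.5959484 ] [ 0.58615565 -0.19295274]
```

View pics/wrist1.png

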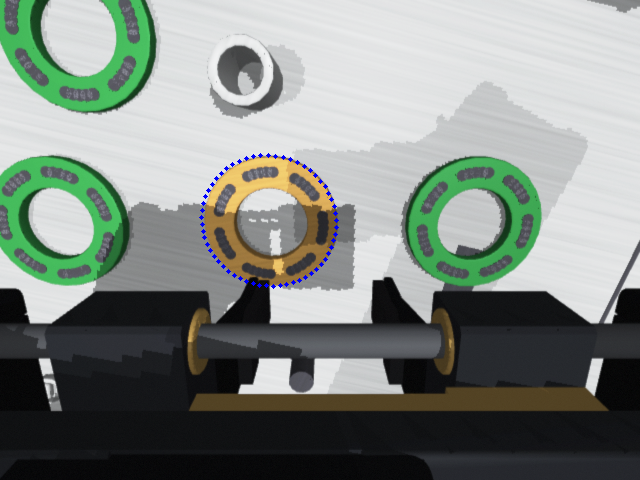

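The predicted outline (blue) lies exactly on the bronze plate at about (270,221), so the position is confirmed. Descending to pinch its -y rim.

>>> drive_tool(
  series=[
    [[0,-0.1,-2.5],0],
    [[0,0,-2.5],0],
    [[0,0,-2.5],0],
    [[0,0,-2.5],0],
    [[0,0,-2],0],
    [[0,0,-1.5],0],
    [[0,0,-1],0],
    [[0,0,0],0],
    [[0,0,0],0],
    [[0,0,0],0],
  ],
)

```text
time: 14.2
ee_pos: [0.5413, -0.2877, 0.0133]
eef_rot: [0.993, 0.119, 0.0, 0.0]
ft_force: [0.1, 0.5, -1.1]
width: 0.048
grip_force: 0.0
```

>>> drive_tool(
  series=[
    [[0,0,0],0],
    [[0,0,0],0],
    [[0,0,0],0],
    [[0,0,0],0],
    [[0,0,0],0],
    [[0,0,0],0],
    [[0,0,0],0],
    [[0,0,0],0],
    [[0,0,0],0],
    [[0,0,0],0],
  ],
  hand=1,
  newtons=50,
)

```text
time: 15.45
ee_pos: [0.5409, -0.2877, 0.0126]
eef_rot: [0.993, 0.119, 0.0, 0.0]
ft_force: [-0.3, -2.0, 1.6]
width: 0.0245
grip_force: 47.5
```

>>> drive_tool(
  series=[
    [[0,0,0.5],0],
    [[0,0,1],0],
    [[0,0,1.5],0],
    [[0,0,2],0],
    [[0,0,2.5],0],
    [[0,0,2.5],0],
    [[0,0,2],0],
    [[0,0,2],0],
    [[0,0,1],0],
    [[0,0,0],0],
  ],
)

```text
time: 16.7
ee_pos: [0.5411, -0.2876, 0.1631]
eef_rot: [0.993, 0.119, 0.0, 0.0]
ft_force: [-0.1, 0.4, -6.7]
width: 0.0244
grip_force: 47.5
```

```bash
python3 - <<'E'
from h import *
c=wristcam();s=r.read_state();print(s['ee_pos'],s['width'],s['grip_force'],s['ft_force'])
b=vision.camera('side')['color']
im=np.hstack([cv2.resize(c['color'],(400,300)),cv2.resize(b[180:420,220:540],(400,300))])[:,:,::-1]
cv2.imwrite('pics/lift.png',im)
E
```

```text
[ 0.54063704 -0.28745168  0.1622328 ] 0.024905533090419686 47.48514046892524 [ 0.25110902 -0.32875907 -6.43038328]
```

View pics/lift.png

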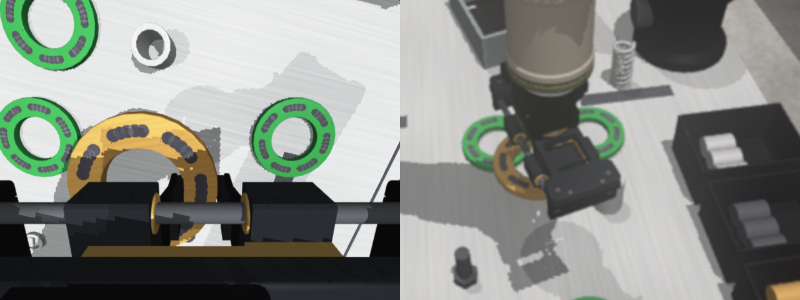

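The plate is held level: 24.5 mm wide at the pads, about 6.5 N of weight. Carrying it to the case.

>>> drive_tool(
  series=[
    [[0,2,1],0],
    [[0.1,4,1],0],
    [[0.1,5,1],0],
    [[0.1,6,1],0],
    [[0.1,6,0],0],
    [[0.1,6,0],0],
    [[0.1,6,0],0],
    [[0.1,5,0],0],
    [[0.1,4,0],0],
    [[0.1,2.9,0],0],
  ],
)

```text
time: 18.05
ee_pos: [0.5484, 0.1846, 0.2025]
eef_rot: [0.993, 0.12, -0.0, -0.0]
ft_force: [0.3, 0.5, -6.0]
width: 0.0246
grip_force: 47.7
```

>>> drive_tool(
  series=[
    [[0,0,0],0],
    [[0,0,-1],0],
    [[0,0,-2],0],
    [[0,0,-2],0],
    [[0,0,-2],0],
    [[0,0,-2],0],
    [[0,0,-2],0],
    [[0,0,0],0],
    [[0,0,0],0],
    [[0,0,0],0],
  ],
)

```text
time: 19.3
ee_pos: [0.5504, 0.1818, 0.0935]
eef_rot: [0.993, 0.119, 0.001, -0.0]
ft_force: [0.9, -0.4, -5.4]
width: 0.0246
grip_force: 48.0
```

```bash
python3 - <<'E'
from h import *
c=wristcam();s=r.read_state();print(case(s['ee_pos']),s['grip_force'],s['ft_force'])
a=vision.camera('top')['color'];b=vision.camera('side')['color']
im=np.hstack([cv2.resize(c['color'],(400,300)),cv2.resize(b[90:270,200:440],(400,300))])[:,:,::-1]
cv2.imwrite('pics/over.png',im)
E
```

```text
[-0.00464396 -0.04172912  0.093389  ] 47.99167645163834 [ 0.75468107  0.41665324 -6.36544961]
```

View pics/over.png

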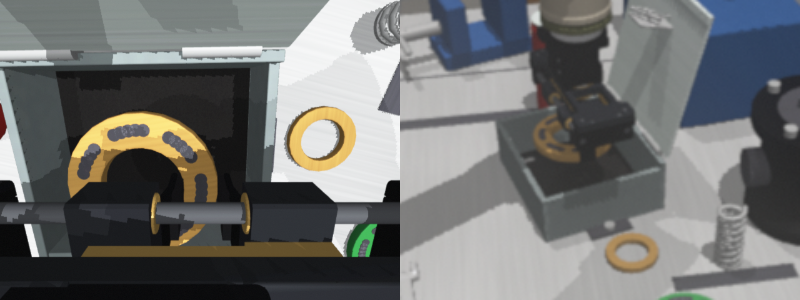

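The plate sits inside the walls and the lid is clear. Lowering it.

>>> drive_tool(
  series=[
    [[0,0,-1.5],0],
    [[0,0,-1.5],0],
    [[0,0,-1.5],0],
    [[0,0,-1],0],
    [[0,0,-0.8],0],
    [[0,0,-0.5],0],
    [[0,0,-0.3],0],
    [[0,0,-0.2],0],
    [[0,0,0],0],
    [[0,0,0],0],
  ],
)

```text
time: 20.7
ee_pos: [0.55, 0.1815, 0.0199]
eef_rot: [0.993, 0.119, 0.0, 0.0]
ft_force: [-0.4, -0.9, -4.2]
width: 0.0246
grip_force: 47.9
```

>>> drive_tool(
  series=[
    [[0,0,-0.1],0],
    [[0,0,0],0],
    [[0,0,0],0],
    [[0,0,0],0],
    [[0,0,0],0],
    [[0,0,0],0],
    [[0,0,0],0],
    [[0,0,0],0],
    [[0,0,0],0],
    [[0,0,0],0],
  ],
)

```text
time: 21.95
ee_pos: [0.55, 0.1815, 0.0187]
eef_rot: [0.993, 0.119, 0.0, 0.0]
ft_force: [1.1, -2.1, 0.3]
width: 0.0249
grip_force: 48.0
```

>>> drive_tool(
  series=[
    [[0,0,0],0],
    [[0,0,0],0],
    [[0,0,0],0],
    [[0,0,0],0],
    [[0,0,0],0],
    [[0,0,0],0],
    [[0,0,0],0],
    [[0,0,0],0],
    [[0,0,0],0],
    [[0,0,0],0],
  ],
  hand=0.54,
  newtons=20,
)

```text
time: 23.2
ee_pos: [0.5499, 0.1815, 0.0186]
eef_rot: [0.993, 0.119, 0.0, 0.0]
ft_force: [-0.2, 0.5, 0.7]
width: 0.0398
grip_force: 0.0
```

>>> drive_tool(
  series=[
    [[0,0,1],0],
    [[0,0,2],0],
    [[0,0,3],0],
    [[0,0,3],0],
    [[0,0,3],0],
    [[0,0,0],0],
    [[0,0,0],0],
    [[0,0,0],0],
    [[0,0,0],0],
    [[0,0,0],0],
  ],
)

```text
time: 24.45
ee_pos: [0.5496, 0.1815, 0.1382]
eef_rot: [0.993, 0.119, -0.0, 0.0]
ft_force: [0.0, 0.1, -0.3]
width: 0.0403
grip_force: 0.0
```

```bash
python3 - <<'E'
from h import *
c=wristcam();s=r.read_state();print(case(s['ee_pos']),s['width'],s['grip_force'],s['ft_force'])
im=c['color'][:,:,::-1].copy()
for a in np.linspace(0,2*np.pi,60):
    p=proj(c,W(-.0046+.055*np.cos(a),.055*np.sin(a),.018));cv2.circle(im,tuple(int(v) for v in p),2,(255,0,0),-1)
cv2.imwrite('pics/laid.png',im)
E
```

```text
[-0.00528656 -0.04181473  0.13831552] 0.039988392834119146 0.0 [-0.1224572   0.01589986  0.68505383]
```

View pics/laid.png

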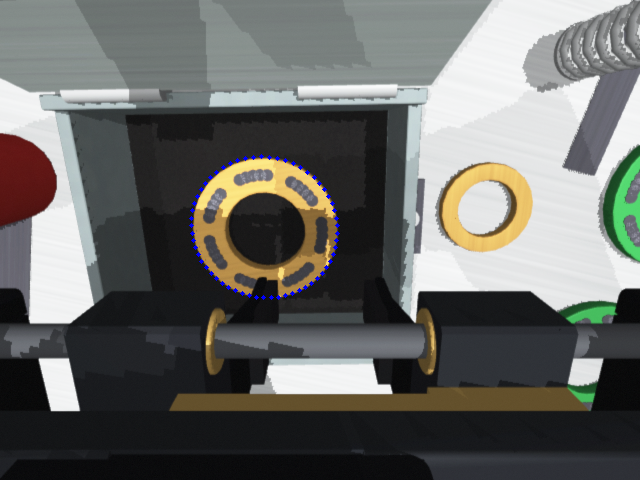

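The plate lies flat at the case's middle: its outline matches the prediction at (264,227). Before going behind the lid, I'll check the blue toolbox's clearance and compute the closing path.

```bash
python3 - <<'E'
from h import *
a=vision.camera('top');s=vision.camera('side')
print('box bottom near corner',ray(s,376,159,0),ray(a,178,180,0))
for z in(.1,.15,.2,.25):print(z,ray(s,370,108,z)[:2],ray(a,163,180,z)[:2], ray(s,443,97,z)[:2],ray(a,157,76,z)[:2])
print('start->',inc([W(.02,-.06,.34),W(.185,-.06,.34),W(.185,-.06,.26)]))
# closing: finger front face 9.5mm ahead of tool axis
P=[]
for t in np.linspace(1.83,1.2,9):   # edge(upper corner) on front finger face
    e=np.array([.088-.2*np.cos(t)+.004*np.sin(t),.086+.2*np.sin(t)+.004*np.cos(t)])
    P.append(W(e[0]+.0095,-.06,e[1]-.02+.008))
for t in np.linspace(1.1,0.0,16):   # front-bottom corner on upper face; 185 mm from hinge
    L=.185
    e=np.array([.088-L*np.cos(t)+.004*np.sin(t),.086+L*np.sin(t)+.004*np.cos(t)])
    P.append(W(e[0]+.0095*min(1,t/.4),-.06+.05*(1.1-t)/1.1,e[1]+.008))
P=np.array(P);print((np.diff(P,axis=0)*100).round(1).tolist());print(P[0],P[8],P[9],P[-1])
E
```

```text
box bottom near corner [0.74889352 0.36803561 0.        ] [0.72343039 0.33436345 0.        ]
0.1 [0.74826046 0.46058942] [0.69589704 0.34147935] [0.95657262 0.48500316] [0.93585771 0.37101433]
0.15 [0.72703308 0.37005509] [0.68259229 0.32730225] [0.9197198  0.39263756] [0.91293308 0.35565319]
0.2 [0.7058057  0.27952076] [0.66928753 0.31312515] [0.88286699 0.30027196] [0.89000845 0.34029205]
0.25 [0.68457832 0.18898643] [0.65598277 0.29894804] [0.84601417 0.20790637] [0.86708382 0.32493091]
start-> [[2.9, -1.2, 20.2], [16.0, 3.9, 0.0], [0.0, 0.0, -8.0]]
[[-1.5, -0.4, 0.4], [-1.5, -0.4, 0.3], [-1.5, -0.4, 0.1], [-1.5, -0.4, 0.0], [-1.5, -0.4, -0.1], [-1.5, -0.4, -0.2], [-1.5, -0.4, -0.4], [-1.5, -0.4, -0.5], [-1.1, -0.3, -0.1], [-1.2, 0.0, -0.6], [-1.2, 0.1, -0.7], [-1.1, 0.1, -0.8], [-1.1, 0.1, -0.9], [-1.0, 0.1, -1.0], [-0.9, 0.1, -1.0], [-0.9, 0.1, -1.1], [-0.8, 0.2, -1.1], [-0.7, 0.2, -1.2], [-0.7, 0.2, -1.2], [-0.7, 0.2, -1.3], [-0.6, 0.2, -1.3], [-0.5, 0.2, -1.3], [-0.4, 0.2, -1.3], [-0.3, 0.3, -1.4]]
[0.70745753 0.20097174 0.26629363] [0.58705883 0.17184423 0.26185725] [0.57577722 0.16911492 0.26068775] [0.4530712  0.19087161 0.098     ]
```

>>> drive_tool(
  series=[
    [[-0.5,0,4],0],
    [[0,0,4],0],
    [[0,0,4],0],
    [[0.4,-0.2,4],0],
    [[3,-1,4.2],0],
    [[3.2,0.8,0],0],
    [[3.2,0.8,0],0],
    [[3.2,0.8,0],0],
    [[3.2,0.8,0],0],
    [[3.2,0.7,0],0],
  ],
  hand=1,
)

```text
time: 25.85
ee_pos: [0.7398, 0.2086, 0.3403]
eef_rot: [0.993, 0.118, -0.0, 0.0]
ft_force: [1.0, -0.1, -0.1]
width: 0.0005
grip_force: 0.0
```

```bash
python3 - <<'E'
from h import *
s=r.read_state();print(case(s['ee_pos']),s['ft_force'],s['width'])
E
```

```text
[ 0.18589172 -0.0602222   0.34028463] [ 1.01765412 -0.08283855 -0.06284043] 0.000511901384842289
```

>>> drive_tool(
  series=[
    [[0,0,-2.5],0],
    [[0,0,-2.5],0],
    [[0,0,-2.4],0],
    [[-1.6,-0.4,0],0],
    [[-1.6,-0.4,0],0],
    [[-1.5,-0.4,0.4],0],
    [[-1.5,-0.4,0.3],0],
    [[-1.5,-0.4,0.1],0],
    [[-1.5,-0.4,0],0],
    [[-1.5,-0.4,-0.1],0],
  ],
)

```text
time: 27.1
ee_pos: [0.6316, 0.1804, 0.2734]
eef_rot: [0.993, 0.119, 0.0, -0.0]
ft_force: [0.9, 0.7, -0.7]
width: 0.0002
grip_force: 0.8
```

>>> drive_tool(
  series=[
    [[-1.5,-0.4,-0.2],0],
    [[-1.5,-0.4,-0.4],0],
    [[-1.5,-0.4,-0.5],0],
    [[-1.1,-0.3,-0.1],0],
    [[-1.2,0,-0.6],0],
    [[-1.2,0.1,-0.7],0],
    [[-1.1,0.1,-0.8],0],
    [[-1.1,0.1,-0.9],0],
    [[-1.0,0.1,-1.0],0],
    [[-0.9,0.1,-1.0],0],
  ],
)

```text
time: 28.35
ee_pos: [0.5106, 0.1704, 0.2113]
eef_rot: [0.993, 0.119, 0.0, 0.0]
ft_force: [2.4, -1.1, 2.2]
width: 0.0007
grip_force: 1.0
```

```bash
python3 - <<'E'
from h import *
s=r.read_state();print(case(s['ee_pos']),s['ft_force'])
a=vision.camera('top')['color'];b=vision.camera('side')['color']
im=np.hstack([cv2.resize(a[120:330,90:370],(400,300)),cv2.resize(b[30:270,150:470],(400,300))])[:,:,::-1]
cv2.imwrite('pics/close1.png',im)
E
```

```text
[-0.04593836 -0.04339652  0.21127853] [ 2.36623048 -1.1107635   2.15488107]
```

View pics/close1.png

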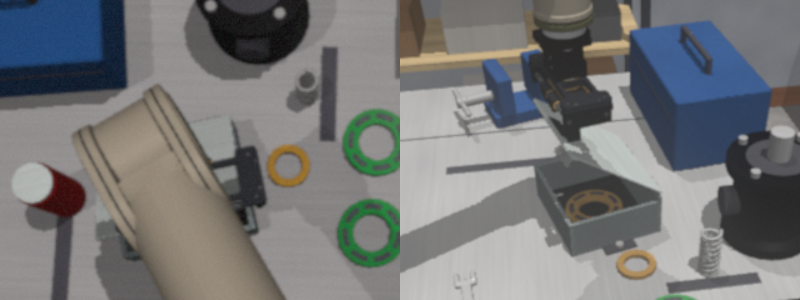

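The lid follows the finger and the plate is visible flat in the case. Continuing down.

>>> drive_tool(
  series=[
    [[-0.9,0.1,-1.1],0],
    [[-0.8,0.2,-1.1],0],
    [[-0.7,0.2,-1.2],0],
    [[-0.7,0.2,-1.2],0],
    [[-0.7,0.2,-1.3],0],
    [[-0.6,0.2,-1.3],0],
    [[-0.5,0.2,-1.3],0],
    [[-0.4,0.2,-1.3],0],
    [[-0.3,0.3,-1.4],0],
    [[-0.4,0,0],0],
  ],
)

```text
time: 29.7
ee_pos: [0.4496, 0.1889, 0.0984]
eef_rot: [0.993, 0.119, -0.001, -0.0]
ft_force: [0.9, 0.4, 1.1]
width: 0.0004
grip_force: 0.3
```

>>> drive_tool(
  series=[
    [[0,0,-0.5],0],
    [[0,0,-0.4],0],
    [[0,0,-0.4],0],
    [[0,0,-0.3],0],
    [[0,0,-0.1],0],
    [[0,0,0],0],
    [[0,0,0],0],
    [[0,0,0],0],
    [[0,0,0],0],
    [[0,0,0],0],
  ],
)

```text
time: 30.95
ee_pos: [0.451, 0.1886, 0.0827]
eef_rot: [0.993, 0.119, 0.0, -0.0]
ft_force: [-1.8, 2.5, 4.5]
width: 0.0005
grip_force: 1.7
```

>>> drive_tool(
  series=[
    [[0,0,-0.1],0],
    [[0,0,-0.1],0],
    [[0,0,0],0],
    [[0,0,0],0],
    [[0,0,0],0],
    [[0,0,0],0],
    [[0,0,0],0],
    [[0,0,0],0],
    [[0,0,0],0],
    [[0,0,0],0],
  ],
)

```text
time: 32.2
ee_pos: [0.4511, 0.1888, 0.082]
eef_rot: [0.993, 0.119, 0.0, 0.0]
ft_force: [-7.4, -0.8, 23.8]
width: 0.0002
grip_force: 12.3
```

Firmly at the stop. Letting go, rising clear.

>>> drive_tool(
  series=[
    [[0,0,0.5],0],
    [[0,0,1],0],
    [[0,0,2],0],
    [[0,0,3],0],
    [[0,0,3],0],
    [[0,-2,3],0],
    [[0,-4,2],0],
    [[0,-5,0],0],
    [[0,-5,0],0],
    [[0,-5,0],0],
  ],
)

```text
time: 33.45
ee_pos: [0.4506, -0.0231, 0.2269]
eef_rot: [0.993, 0.119, 0.001, 0.001]
ft_force: [0.6, 1.0, -0.1]
width: 0.0004
grip_force: 0.0
```

>>> drive_tool(
  series=[
    [[0,-5,0],0],
    [[0,-3,0],0],
    [[0,0,0],0],
    [[0,0,0],0],
    [[0,0,0],0],
    [[0,0,0],0],
    [[0,0,0],0],
    [[0,0,0],0],
    [[0,0,0],0],
    [[0,0,0],0],
  ],
)

```text
time: 34.7
ee_pos: [0.4508, -0.1015, 0.2256]
eef_rot: [0.993, 0.119, -0.0, 0.0]
ft_force: [-0.1, 0.1, -0.0]
width: 0.0004
grip_force: 0.0
```

```bash
python3 - <<'E'
from h import *
s=r.read_state();print(s['ee_pos'],s['ft_force'])
a=vision.camera('top');b=vision.camera('side')
A=a['color'].copy();B=b['color'].copy()
for y in(-.103,.103):
  for x in(-.112,.088):
    for c,I in((a,A),(b,B)): cv2.circle(I,tuple(int(round(v)) for v in proj(c,W(x,y,.09))),1,(255,0,0),-1)
im=np.hstack([cv2.resize(A[150:330,90:330],(400,300)),cv2.resize(B[90:270,200:440],(400,300))])[:,:,::-1]
cv2.imwrite('pics/final.png',im)
E
```

```text
[ 0.45079675 -0.10148352  0.22555233] [-8.74378430e-02  1.04014084e-01 -5.75773097e-05]
```

View pics/final.png

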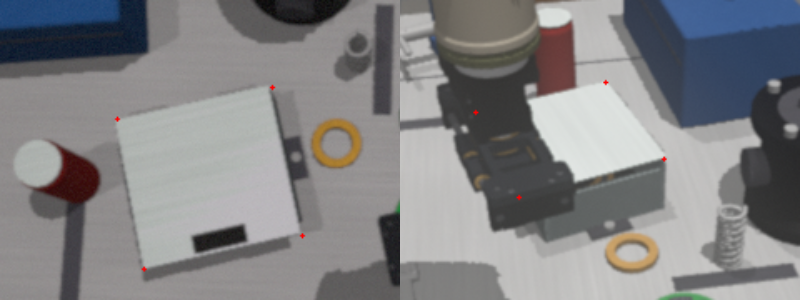

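The lid is level and latched: all four corners sit on their latched-lid predictions, the bystanders have not moved, and the arm is clear.

```bash
python3 -c "
from bench import r
print(r.close_job())"
```

```text
the job is handed in; nothing more can be done
None
```

The bronze valve plate lies flat in the case, the lid is closed and latched, and the job was handed in after about 35 s of robot time; the hand-in returned no verdict, so the result rests on my last camera check.

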